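# Finish the firebrick back wall of the brazing hearth in half bond

### The job

Finish the firebrick wall on the brazing hearth: first complete the bottom course by laying a full brick in the chalked place, then lay the second course staggered by half a length, one full brick centred over the bottom joint and a half brick at each end. Keep the joints close, the faces in line with the course below and the ends flush. The bricks chip easily, so set them down gently, do not shift the brick that is already laid, and leave the thin split and everything else on the bench where they are.

Things in the scene. Friction and masses are not known exactly. Their poses are not given: they have to be found in the camera images.
- hearth: bench brazing hearth, fixed: a dark steel angle-iron tray bedded with flat cream firebrick, 150 mm deep (x) by 490 mm long (y). Its origin lies on the bench under the wall's centre line at mid-length; the tray reaches 95 mm to -x (towards the robot) and 55 mm to +x of it. Its flat bed is 45 mm above the bench; the steel rim stands 6 mm above the bed. The wall runs along its y axis.
- wall_base (a point): point on the bed (45 mm above the bench) under the middle of the wall: x across the wall, y along it, z up. The two places of the bottom course are centred at y = +115.5 and -115.5 mm (3 mm joint between them at y = 0); one is filled by the laid brick, the other is chalked. The finished wall is 459 mm long, from y = -229.5 to +229.5 mm, its centre line at x = 0; the second course sits on the bottom course, 64 mm above the bed.
- chalk_place (a point): centre of a blue chalk outline, 228 x 57 mm, on the bed: the empty place of the bottom course. Its y axis runs along the wall. It is at the wall's left or right, differently each time.
- laid_brick_center (a point): centre (32 mm above its underside) of the full brick already laid in the bottom course at the other end of the wall; loose (dry-laid), 57 x 228 x 64 mm, its y axis along its length
- full_a_center (a point): centre of a loose full-length cream insulating firebrick on the bench, 57 mm (x) by 228 mm (y, its length) by 64 mm high, about 0.45 kg; the centre is 32 mm above its underside. The two full bricks are alike, either may go in either place.
- full_b_center (a point): centre of a loose full-length cream insulating firebrick on the bench, 57 mm (x) by 228 mm (y, its length) by 64 mm high, about 0.45 kg; the centre is 32 mm above its underside. The two full bricks are alike, either may go in either place.
- half_a_center (a point): centre of a loose half-length firebrick on the bench, 57 mm (x) by 114 mm (y, its length) by 64 mm high, about 0.23 kg; the centre is 32 mm above its underside. The two halves are alike, either may go at either end.
- half_b_center (a point): centre of a loose half-length firebrick on the bench, 57 mm (x) by 114 mm (y, its length) by 64 mm high, about 0.23 kg; the centre is 32 mm above its underside. The two halves are alike, either may go at either end.
- split_half_center (a point): centre (16 mm above its underside) of a bystander: a thin half brick, 57 x 114 mm but only 32 mm high, too low for this course; stays where it is
- full_a: the brick itself; its origin is the centre of its underside, axes as at full_a_center
- full_b: the brick itself; its origin is the centre of its underside, axes as at full_b_center
- half_a: the brick itself; its origin is the centre of its underside, axes as at half_a_center
- half_b: the brick itself; its origin is the centre of its underside, axes as at half_b_center
- laid_brick: the brick itself; its origin is the centre of its underside, axes as at laid_brick_center
- flange_a: bystander: turned steel disc, 84 mm across, 11 mm thick, with a 45 mm high centre stud; on the left
- flange_b: bystander: same kind of disc with a stud; at the back left
- flange_c: bystander: same kind of disc with a stud; on the right
- hammer: bystander: hammer with a 290 mm handle, lying behind the hearth
- flux_tin: bystander: blue tin, 72 mm across, 62 mm high, at the back right
- wire_brush: bystander: brush, 240 mm long, lying behind the hearth
Things that resemble listed ones, but are neither listed nor needed, are in the scene too. Leave any red or yellow look-alike of the half_a alone.

How it is judged:
By the outcome, as a careful person would: the job done as asked, in the order asked, and still so for the second after the job is handed in, with the robot touching nothing.
It also fails if it takes over 72 s, if anything falls off the work surface, if the arm or the gripper's body presses on something with over 40 N, if the wrist force passes 120 N, or if a joint passes its speed limit or range.

### The arm

A 6-joint arm with a two-finger parallel gripper is mounted at the origin on the work surface. World frame = base frame: x ahead of the robot, y to its left, z up, the work surface at z = 0. Lengths are in mm, angles in rad, forces in N, time in s.
With the tool pointing down it reaches from about 400 to 925 mm from the base axis. Payload 12.5 kg.
Tool frame: the origin (TCP) lies at the very end of the fingers, on their centre line; the grasp point (between the pads) lies 19 mm behind it; z points along the fingers, x is the direction in which the jaws open and shut, and the axes are right-handed (so a half turn about z gives the same grasp; the last joint's range is limited). The gripper opens to 95 mm and grips with 3 to 60 N. Pads are 20 mm wide; open, the fingers measure 119 mm over their backs; the gripper's body (75 mm by 180 mm) begins 59 mm behind the grasp point.
Start: joints at [-1.393, 0.491, 1.559, -0, 1.092, -0.106], TCP at [175.026, -600.01, 214.661] pointing down, gripper open.
Joint ranges: [-3.1, 3.1], [-0.84, 2.19], [0.05, 2.79], [-1.13, 4.28], [0.06, 2.93], [-2.69, 2.69]. Speed limits (rad/s): [2.22, 2.22, 2.79, 3.14, 3.14, 3.14].

### API

Orientations are given as [roll, pitch, yaw] about the fixed x, y, z axes, in that order (R = Rz(yaw) Ry(pitch) Rx(roll)).
In Python, from cell import state, viewer, ticket, look_for, regions_of gives the robot as it stands.
- The arm moves only by the shell command python3 -m inch 'ROWS'. ROWS is JSON, a list of rows, each a list of 7 numbers: the turn, a rotation vector about the world's x, y, z in degrees, then the shift along the world's x, y, z in mm, then the opening, from -1 (shut) to 1 (fully open). In form: [[rx, ry, rz, tx, ty, tz, hand], ...]. A call has 1 to 10 rows; each row shifts and turns the commanded pose from where the row before left it; what a row does not reach is not made up. A row lasts 1/10 s, in which the tool goes at most 50 mm and 8.59 degrees, less where a joint would pass 70% of its speed; a pose out of reach is approached as far as the arm can. A call with a gripper value outside its range is refused whole. The fingers move at their own pace and stop on an object; the grip force is fixed at half the most. Time passes only in rows, so rows that do not move let the fingers close. It gives the time, the measured TCP pose, the force and the opening at its end, in the units of the state.
- state(): the state, without advancing time (a new reading comes with each control period).
- viewer.read_camera(name): name is "scene" or "side" or "wrist"; returns a dict with "color" (420x560x3 uint8, red, green, blue), "depth" (420x560 float32, mm along the optical axis (not along the pixel's ray), 0 where there is no reading), "fx", "fy", "cx", "cy" (pixels), "position" and "orientation" of the camera in the world. Camera axes: x right, y down, z forward; pixel columns grow to the right and rows downward; lengths in mm; the calibration is good to about 2 mm. A picture is of the moment at which its call begins.
- ticket.job_done(): hands the job in, once; it reports no verdict.
Trained networks look in the newest picture that a camera, given by its name, has taken for a name from the list of things; names that differ only in an ending like _2 or _b are one class to them, and where a whole thing is asked for, a point or a joint stands for the part that bears it (a point fixed in the world has none). Each returns a list of dicts, best first, with "score" (0 to 1); they miss things now and then, are a little off and sometimes report something else, mostly with a low value. They report only what shows in the picture. A call takes as long as a camera call. They do not tell look-alikes from the thing itself.
- look_for(name, camera): "box" ([left, top, right, bottom] as shares, 0 to 1, of the picture: columns of its width, rows of its height, round what is visible of it).
- regions_of(name, camera): "pixels" (420x560 bool, what is visible of it) and "box" ([left, top, right, bottom] as shares, 0 to 1, of the picture: columns of its width, rows of its height, round what is visible of it).
The state is a dict: "t": time; "joints": joint angles; "qvel": joint speeds; "tau": joint torques, N m; "eef_pos": TCP position; "tcp_rot": TCP orientation; "ft_force": force on the tool from outside, world axes, zero at the start; "moment": the same for the moment, N m; "opening": opening from 0.0 (shut) to 1.0 (fully open).
Only numpy, scipy, OpenCV 4.12 (cv2) and the standard library are available. Lean on these libraries where they do the work, as an engineer would, in place of code of your own. Each camera call takes 0.05 s, during which the arm holds its last target. There are 200 camera calls.

## Working session

There is one attempt and no reset: what is moved stays moved. The work goes in short steps, Python scripts to look and compute and a shell command to move; the robot and the scene stay as the last step left them, time stands still between calls to the robot, and variables do not carry over. Pictures are saved under pics/ and viewed, on a budget of 10 in all, crops included, one or two more only if the job needs it, and the job is handed in when it is done.

```bash
mkdir -p pics; ls; cat > h.py <<'E'
import numpy as np, cv2
from scipy.spatial.transform import Rotation as R
from cell import state, viewer, ticket, look_for, regions_of
def rot(o):
    o=np.array(o,float)
    return o if o.shape==(3,3) else (R.from_quat(o).as_matrix() if o.size==4 else R.from_euler('xyz',o).as_matrix())
def cloud(d):
    v,u=np.mgrid[:420,:560]; z=d["depth"]
    P=np.stack([(u-d["cx"])/d["fx"]*z,(v-d["cy"])/d["fy"]*z,z],-1)
    W=P@rot(d["orientation"]).T+np.array(d["position"]); W[z<=0]=np.nan
    return W
def save(d,n): cv2.imwrite("pics/"+n,d["color"][:,:,::-1])
E
python3 - <<'E'
from h import *
s=state(); print(s)
ims=[]
for c in ("scene","side"):
    d=viewer.read_camera(c); print(c,d["position"],d["orientation"],d["fx"]); np.save(c+".npy",cloud(d)); np.save(c+"_c.npy",d["color"]); save(d,c+".png")
    for n in ("full_a","half_a","laid_brick","split_half_center"):
        for r in regions_of(n,c):
            W=cloud(d)[r["pixels"]]; 
            b=np.array(r["box"])*[560,420,560,420]
            print(c,n,round(r["score"],2),b.round(),np.nanmedian(W,0).round(),r["pixels"].sum())
E
```

```text
pics
{'t': 0.0, 'joints': array([-1.39260559e+00,  4.91578375e-01,  1.55947242e+00,  3.77693563e-05,
        1.09172521e+00, -1.05610898e-01]), 'qvel': array([ 9.73726405e-04,  4.38899432e-04,  1.51701933e-03,  1.18786488e-03,
       -3.44004434e-06, -2.62594980e-04]), 'tau': array([ 4.65129269e-03, -6.12628698e+01, -2.58183360e+01,  6.94482308e-02,
        4.81971412e-02, -1.26205978e-04]), 'eef_pos': array([ 174.98206712, -599.73335772,  214.04215864]), 'tcp_rot': array([-3.14143460e+00,  1.17323113e-03, -1.28701203e+00]), 'ft_force': array([-0.74058488,  0.26096578,  1.08177591]), 'moment': array([-0.01353788,  0.00109917,  0.0634758 ]), 'opening': 1.0019077428623837}
scene [1031.58404728 -674.99677012 1114.78718178] [-2.46654336 -0.00718792  0.68256881] 443.89770209776145
scene full_a 0.62 [143. 245. 213. 314.] [ 476. -378.   63.] 2108
scene full_a 0.56 [297. 114. 363. 157.] [469. 364.  57.] 1559
scene half_a 0.98 [177. 207. 221. 251.] [ 412. -205.   61.] 1112
scene half_a 0.91 [236. 170. 275. 211.] [438.  10.  60.] 955
scene half_a 0.73 [ 76. 246. 120. 276.] [ 264. -465.   61.] 1242
scene half_a 0.71 [240. 114. 276. 140.] [257. 233.  57.] 735
scene half_a 0.66 [121. 196. 162. 238.] [ 242. -291.   61.] 983
scene split_half_center 0.75 [264. 143. 295. 179.] [399. 172.  31.] 567
side [ -190.49893932 -1019.02326495  1234.54524882] [-2.32493683  0.00609194 -0.59706548] 535.8203063563553
side full_a 0.92 [357. 288. 381. 323.] [ 538. -395.   60.] 518
side half_a 0.87 [234. 318. 278. 358.] [ 208. -303.   58.] 1290
side half_a 0.83 [277. 279. 307. 310.] [ 386. -244.   60.] 464
side half_a 0.78 [285. 383. 307. 410.] [ 205. -495.   47.] 466
side laid_brick 0.71 [267. 170. 323. 225.] [597.  57. 102.] 1559
```

```bash
python3 - <<'E'
import cv2,numpy as np
a=cv2.imread("pics/scene.png");cv2.imwrite("pics/scene_v.png",cv2.resize(a,(800,600),interpolation=cv2.INTER_CUBIC))
a=cv2.imread("pics/side.png");cv2.imwrite("pics/side_v.png",cv2.resize(a,(800,600),interpolation=cv2.INTER_CUBIC))
E
```

```text
(no output)
```

View pics/scene_v.png

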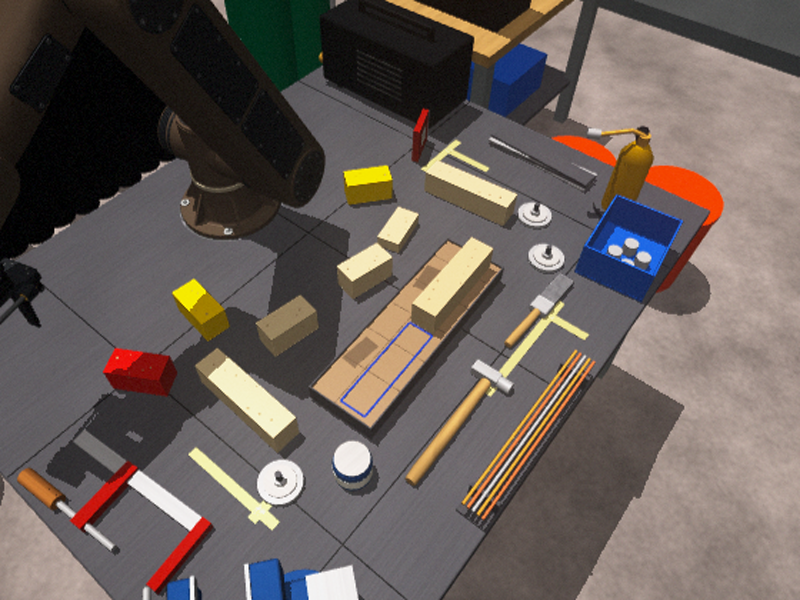

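View pics/side_v.png

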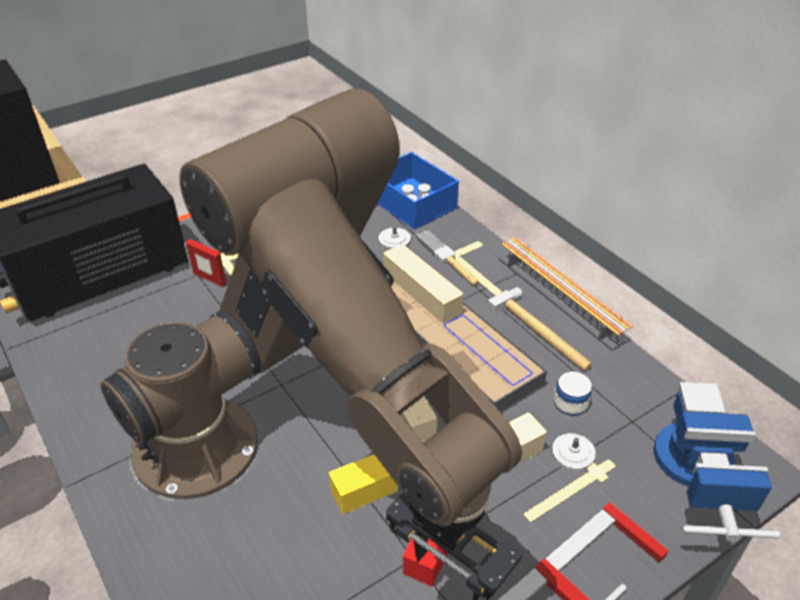

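Picture (800x600): full bricks at (248,400) and (470,192); cream halves at (287,325, shadowed) and (365,270); low split at (398,228). The decoys are yellow at (368,185) and (200,308), and red at (140,370). The laid brick is at (452,283), and the chalk is at the right end (388,370). Next I fit the top faces.

```bash
cat >> h.py <<'E'
def fit(W,seed,zr,rad=140,C=None,inset=0):
    """rectangle of the surface in the z range round a seed (xy): centre, sizes, direction of long axis (deg), z"""
    m=(W[...,2]>zr[0])&(W[...,2]<zr[1])&(np.hypot(W[...,0]-seed[0],W[...,1]-seed[1])<rad)
    m=cv2.morphologyEx(m.astype(np.uint8),cv2.MORPH_OPEN,np.ones((3,3)))
    n,l,st,_=cv2.connectedComponentsWithStats(m,connectivity=4)
    best=min(range(1,n),key=lambda i:np.hypot(*(np.nanmedian(W[l==i][:,:2],0)-seed))if st[i,4]>100 else 1e9)
    P=W[l==best]; (c,s,a)=cv2.minAreaRect(P[:,:2].astype(np.float32))
    if s[0]<s[1]: a+=90; s=s[::-1]
    a=(a+90)%180-90
    z=np.median(P[:,2])
    return np.round([*c,*s,a,z,len(P)],1)
E
python3 - <<'E'
from h import *
W=np.load("scene.npy"); C=np.load("scene_c.npy").astype(int)
for n,u,v,zr in [("full",248,385,(56,72)),("full",470,185,(56,72)),("half",285,315,(56,72)),("half",362,262,(56,72)),("split",398,222,(26,40)),("laid",455,270,(100,120)),("yel",205,300,(56,72)),("yel",368,172,(56,72)),("red",140,360,(56,72))]:
    p=W[int(v*.7),int(u*.7)]; print(n,p.round(),fit(W,p[:2],zr))
# chalk: blue pixels
m=(C[...,2]>C[...,0]+60)&(C[...,2]>C[...,1]+40)&(abs(W[...,2]-45)<6)&(W[...,0]>450)&(W[...,0]<750)&(abs(W[...,1])<350)
P=W[m];print("chalk",m.sum(),cv2.minAreaRect(P[:,:2].astype(np.float32)),np.median(P[:,2]))
# hearth bed
m=(abs(W[...,2]-46)<8)&(W[...,0]>450)&(W[...,0]<800)&(abs(W[...,1])<330)&(C[...,0]>C[...,2]+20)
print(cv2.minAreaRect(W[m][:,:2].astype(np.float32)))
E
```

```text
full [ 454. -357.   67.] [ 456.3 -370.4  230.5   58.5   -2.7   63.8 1628. ]
full [461. 381.  61.] [461.2 383.  226.7  64.3   5.   63.8 769. ]
half [ 392. -195.   65.] [ 396.3 -196.   116.1   60.6   80.    63.6  659. ]
half [422.  14.  68.] [424.7  21.1 115.3  61.2  78.6  63.8 515. ]
split [386. 188.  35.] [393.3 181.6 120.   57.6 -77.1  31.8 400. ]
laid [610.  93. 108.] [ 616.8   81.9  231.7   58.9  -87.3  109.  1197. ]
yel [ 235. -273.   63.] [ 224.4 -284.4  117.    56.7   -7.8   63.5  595. ]
yel [237. 254.  64.] [246.5 243.9 114.8  63.9  51.4  63.4 374. ]
red [ 250. -449.   64.] [ 252.1 -461.5  116.5   60.3   29.5   63.3  765. ]
chalk 243 ((626.3806762695312, -147.64108276367188), (62.95270538330078, 232.6560516357422), 2.7421958446502686) 45.93370509525084
((564.0109252929688, -35.47802734375), (223.2672576904297, 486.7760009765625), 2.82698655128479)
```

```bash
python3 -m inch '[[0,0,-2,20,15,5,1],[0,0,-2.4,38,31,5,1],[0,0,-2.4,38,31,5,1],[0,0,-2.4,38,31,5,1],[0,0,-2.4,38,31,5,1],[0,0,-2.4,38,31,5,1],[0,0,-2.4,38,31,5,1],[0,0,-2.6,33,29,6,1],[0,0,0,0,0,0,1]]'
python3 - <<'E'
from h import *
d=viewer.read_camera("wrist");save(d,"w1.png");W=cloud(d)
s=state();print(s["eef_pos"],np.degrees(s["tcp_rot"]),d["position"],np.degrees(d["orientation"]))
print(fit(W,(456,-370),(56,72)))
d=viewer.read_camera("scene");save(d,"s2.png")
E
```

```text
t: 1.4
eef_pos: [459.3, -366.9, 256.5]
tcp_rot: [-3.14, -0.0, -1.615]
ft_force: [-1.1, 0.5, -0.4]
opening: 1.0
[ 457.70423499 -368.32067071  256.02954519] [-1.79965244e+02 -3.18908460e-02 -9.25282267e+01] [ 533.26809728 -369.8895417   426.81334956] [ 1.64951673e+02 -2.05491118e-02 -9.26327352e+01]
[ 4.550e+02 -3.683e+02  2.275e+02  5.710e+01 -3.000e+00  6.410e+01
  8.575e+03]
```

View pics/w1.png

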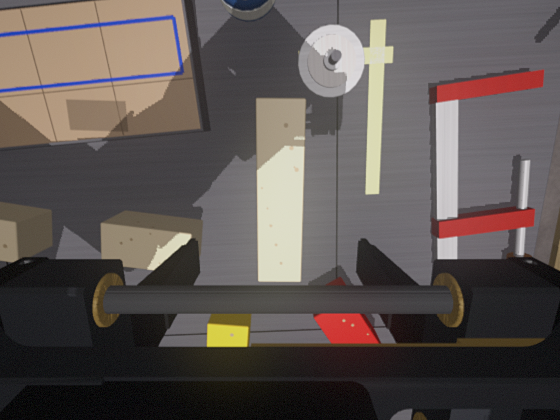

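The wrist view confirms the cream full brick at (281,190), clear of other parts. I descend on it.

```bash
python3 -m inch '[[0,0,-0.5,0,0,-45,1],[0,0,0,0,0,-50,1],[0,0,0,0,0,-45,1],[0,0,0,0,0,-35,1],[0,0,0,0,0,-15,1],[0,0,0,0,0,0,1],[0,0,0,0,0,0,1]]'
python3 -c "
from h import *
for i in range(3):
    s=state();print(s['eef_pos'],np.degrees(s['tcp_rot']),s['ft_force'])"
```

```text
t: 2.2
eef_pos: [455.5, -370.9, 66.0]
tcp_rot: [3.142, -0.0, -1.628]
ft_force: [-0.5, -0.2, 1.0]
opening: 1.003
[ 455.47583768 -370.9316748    66.00259747] [ 1.79995902e+02 -7.86564853e-03 -9.33009492e+01] [-0.46227712 -0.23707408  0.97144515]
[ 455.47583768 -370.9316748    66.00259747] [ 1.79995902e+02 -7.86564853e-03 -9.33009492e+01] [-0.46227712 -0.23707408  0.97144515]
[ 455.47583768 -370.9316748    66.00259747] [ 1.79995902e+02 -7.86564853e-03 -9.33009492e+01] [-0.46227712 -0.23707408  0.97144515]
```

```bash
python3 -m inch '[[0,0,0,-0.7,1.7,-15,1],[0,0,0,0,0,-20,1],[0,0,0,0,0,-6,1],[0,0,0,0,0,0,-1],[0,0,0,0,0,0,-1],[0,0,0,0,0,0,-1],[0,0,0,0,0,0,-1],[0,0,0,0,0,0,-1]]'
```

```text
t: 3.0
eef_pos: [455.5, -368.4, 25.1]
tcp_rot: [-3.141, -0.001, -1.627]
ft_force: [0.2, -0.3, 0.1]
opening: 0.634
```

```bash
python3 -m inch '[[0,0,0,0,0,0,-1],[0,0,0,0,0,10,-1],[0,0,0,0,0,30,-1],[0,0,0,0,0,45,-1],[0,0,0,0,0,45,-1],[0,0,4,7,9,35,-1],[0,0,8,14,18,10,-1],[0,0,8,14,18,0,-1],[0,0,8,14,18,0,-1],[0,0,8,14,18,0,-1]]'; python3 -m inch '[[0,0,8,14,18,0,-1],[0,0,8,14,18,0,-1],[0,0,8,14,18,0,-1],[0,0,8,14,18,0,-1],[0,0,8,14,18,0,-1],[0,0,8,14,18,0,-1],[0,0,8,14,18,0,-1],[0,0,4,10,8,0,-1],[0,0,0,0,0,0,-1],[0,0,0,0,0,0,-1]]'
python3 - <<'E'
from h import *
d=viewer.read_camera("wrist");save(d,"w2.png");W=cloud(d);np.save("w2.npy",W)
s=state();print(s["eef_pos"],np.degrees(s["tcp_rot"]),s["opening"],d["position"],np.degrees(d["orientation"]))
print(fit(W,(617,82),(100,118),300))
E
```

```text
t: 4.0
eef_pos: [518.4, -286.2, 199.9]
tcp_rot: [3.141, 0.001, -0.993]
ft_force: [0.3, -0.0, -4.0]
opening: 0.598
t: 5.0
eef_pos: [625.8, -153.2, 199.5]
tcp_rot: [-3.141, 0.001, 0.047]
ft_force: [0.0, -0.6, -5.2]
opening: 0.601
[ 625.63334586 -153.5653405   199.53616652] [-1.79986012e+02  4.91814988e-02  2.64120349e+00] 0.5993255205875179 [623.27047537 -79.65661736 369.68973568] [1.64853980e+02 3.23879084e-02 2.59705870e+00]
[ 619.8    6.    57.    16.9    2.5  109.1 1865. ]
```

View pics/w2.png

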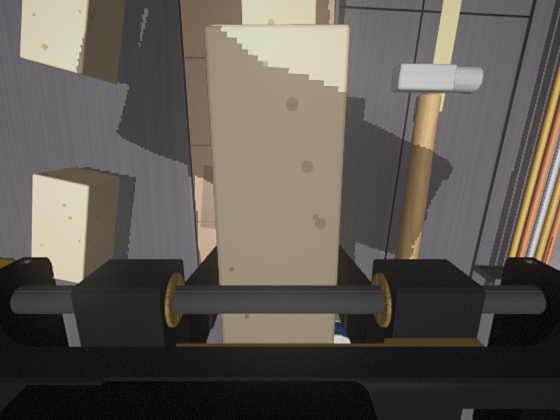

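```bash
python3 - <<'E'
from h import *
W=np.load("w2.npy")
print(fit(W,(625,-80),(225,250),200))
L=np.load("scene.npy"); print("laid end/edges", fit(L,(617,82),(104,116),200))
m=(W[...,2]>225)&(W[...,2]<250);P=W[m]
for y in(-100,-80,-60,-45): q=P[abs(P[:,1]-y)<4]; print(y,np.percentile(q[:,0],[1,99]),np.median(q[:,2]))
print(np.percentile(P[:,1],[99,99.8]))
E
```

```text
[  624.1   -95.4   111.7    77.2   -87.7   238.6 35222. ]
laid end/edges [ 616.8   81.9  231.7   58.9  -87.3  109.  1146. ]
-100 [596.15741752 651.5258674 ] 238.5511370693309
-80 [595.21866518 650.45405548] 238.55179924536378
-60 [594.31313437 649.52769116] 238.5458096977315
-45 [593.67075245 648.82605363] 238.51165726373625
[-41.53056853 -40.19668527]
```

```bash
python3 -m inch '[[0,0,0,0.7,0,-15,-1],[0,0,0,0,0,-30,-1],[0,0,0,0,0,-35,-1],[0,0,0,0,0,-25,-1],[0,0,0,0,0,-13,-1],[0,0,0,0,0,-7,-1],[0,0,0,0,0,0,-1],[0,0,0,0,0,0,-1]]'
python3 - <<'E'
from h import *
d=viewer.read_camera("wrist");save(d,"w3.png");W=cloud(d);np.save("w3.npy",W)
s=state();print(s["eef_pos"],np.degrees(s["tcp_rot"]),s["opening"],s["ft_force"])
m=(W[...,2]>103)&(W[...,2]<122)&(W[...,1]<180)&(abs(W[...,0]-620)<70);P=W[m]
for y in(-100,-80,-60,-45,-20,0,30,60): 
    q=P[abs(P[:,1]-y)<4]; print(y,np.percentile(q[:,0],[1,99]) if len(q) else 0,np.median(q[:,2]))
q=P[abs(P[:,0]-621)<15]; y=np.sort(q[:,1]); k=np.argsort(-np.diff(y))[:3]; print([(y[i],y[i+1]) for i in k])
a=cv2.cvtColor(d["color"],cv2.COLOR_RGB2BGR)[20:220,150:450];cv2.imwrite("pics/w3c.png",cv2.resize(a,(750,500)))
E
```

```text
t: 5.85
eef_pos: [627.5, -153.7, 75.8]
tcp_rot: [3.141, -0.002, 0.048]
ft_force: [-0.0, 0.2, -4.5]
opening: 0.598
[ 627.60031716 -153.59045017   75.99743718] [ 1.79954083e+02 -1.12966008e-01  2.74595983e+00] 0.6004674859342596 [-0.07940094  0.21574943 -4.69944092]
-100 [597.72395542 652.99528764] 114.89886100982233
-80 [596.73791807 651.98178087] 114.87678379146936
-60 [595.78441538 651.06476589] 114.84989053395063
-45 [595.23556305 650.36029108] 114.75126103247307
-20 0 nan
0 0 nan
30 0 nan
60 0 nan
[(np.float64(-166.68124493713393), np.float64(-152.60069633185816)), (np.float64(-40.32778851135504), np.float64(-31.62199897492018)), (np.float64(-185.53498850037948), np.float64(-185.20304621236232))]
  return _methods._mean(a, axis=axis, dtype=dtype,
  ret = ret.dtype.type(ret / rcount)
```

View pics/w3c.png

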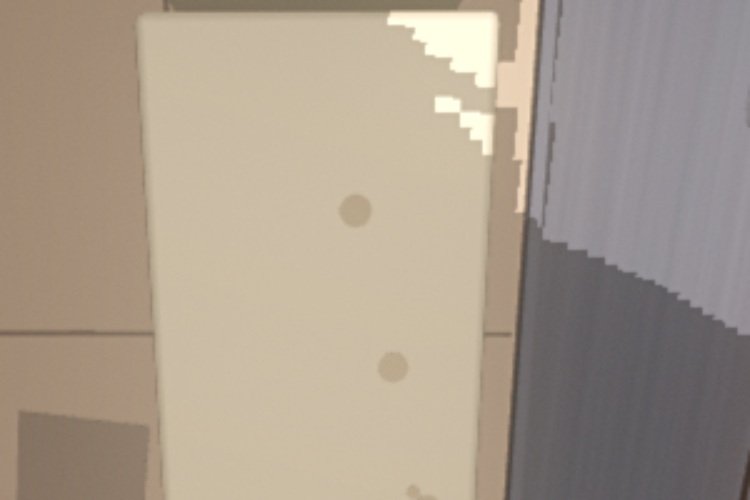

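```bash
python3 - <<'E'
from h import *
W=np.load("w3.npy")
for r in (0,3,6,9,12,15,18,21,24,27,30): 
    q=W[r,150:420]; k=q[:,2]>100; print(r, k.sum(), q[k][[0,-1]].round(1).tolist() if k.any() else '', W[r,280].round(1))
E
```

```text
0 139 [[593.8, -31.2, 105.9], [649.3, -28.1, 104.7]] [623.4 -30.4 107.7]
3 135 [[593.9, -31.2, 103.1], [648.7, -29.0, 104.1]] [623.4 -29.8 103. ]
6 123 [[594.3, -31.5, 100.9], [649.0, -28.8, 100.5]] [623.5 -30.3 101.3]
9 0  [623.5 -30.2  97.9]
12 0  [623.5 -30.2  94.3]
15 0  [623.6 -30.4  91.5]
18 0  [623.6 -30.   86.2]
21 0  [623.6 -30.2  83. ]
24 29 [[637.9, -39.4, 111.9], [648.6, -39.3, 113.2]] [623.7 -30.3  79. ]
27 143 [[595.1, -43.1, 114.2], [650.0, -40.7, 114.8]] [623.9 -41.7 114. ]
30 145 [[594.6, -44.1, 113.9], [650.7, -41.3, 113.4]] [623.9 -42.8 114.1]
```

```bash
python3 -m inch '[[0,0,0,-0.4,3,0,-1],[0,0,-0.1,-0.4,3,0,-1],[0,0,0,0,0,0,-1],[0,0,0,0,0,-2,-1],[0,0,0,0,0,-2,-1],[0,0,0,0,0,-1,-1],[0,0,0,0,0,-0.4,-1],[0,0,0,0,0,0,-1]]'
python3 - <<'E'
from h import *
d=viewer.read_camera("wrist");W=cloud(d)
s=state();print(s["eef_pos"],np.degrees(s["tcp_rot"]),s["ft_force"])
for r in range(0,42,3): 
    q=W[r,150:420]; k=q[:,2]>103; print(r, k.sum(), q[k][[0,-1]].round(1).tolist() if k.any() else '', W[r,280].round(1))
E
```

```text
t: 6.7
eef_pos: [626.2, -147.3, 70.0]
tcp_rot: [3.142, -0.0, 0.047]
ft_force: [-4.0, 1.6, 4.1]
opening: 0.599
[ 626.1943315  -147.30068083   70.02476827] [ 1.79995745e+02 -1.67807842e-02  2.66695945e+00] [-3.03985727  0.20119072  6.04631342]
0 149 [[593.2, -27.6, 108.0], [649.0, -25.4, 109.0]] [622.3 -26.4 108.6]
3 149 [[593.0, -28.2, 107.1], [649.4, -25.8, 107.6]] [622.4 -27.5 108.7]
6 146 [[592.9, -29.1, 106.7], [649.6, -26.6, 106.9]] [622.4 -28.6 109. ]
9 147 [[593.4, -30.3, 107.3], [649.1, -28.1, 108.2]] [622.5 -29.5 108.9]
12 144 [[594.3, -31.6, 108.2], [649.2, -28.4, 106.2]] [622.5 -29.8 106.9]
15 139 [[594.0, -31.1, 103.5], [649.0, -28.6, 103.5]] [622.5 -30.1 104.5]
18 3 [[599.9, -31.7, 103.0], [624.6, -30.6, 103.1]] [622.6 -30.6 102.6]
21 0  [622.6 -30.2  98. ]
24 38 [[633.5, -33.8, 108.0], [648.0, -32.7, 106.6]] [622.6 -30.1  94.1]
27 143 [[593.7, -36.5, 107.6], [648.9, -34.3, 108.7]] [622.7 -35.4 108.2]
30 144 [[593.4, -37.7, 108.1], [649.4, -35.3, 108.7]] [622.8 -36.9 110. ]
33 145 [[593.5, -38.9, 108.6], [649.7, -36.0, 107.3]] [622.8 -37.6 108.9]
36 146 [[593.1, -39.5, 106.8], [649.7, -37.2, 108.2]] [622.9 -38.7 109. ]
39 143 [[593.2, -40.7, 107.4], [649.3, -38.4, 108.6]] [623.  -39.9 109.8]
```

```bash
python3 -m inch '[[0,0,0,0,0,0,-0.1],[0,0,0,0,0,0,0.3],[0,0,0,0,0,0,0.5],[0,0,0,0,0,0,0.8],[0,0,0,0,0,0,0.8],[0,0,0,0,0,15,0.8],[0,0,0,0,0,45,1],[0,0,0,0,10,50,1],[0,0,0,0,40,45,1],[0,0,0,0,40,45,1]]'
python3 -m inch '[[0,0,0,0,20,0,1],[0,0,0,0,0,0,1],[0,0,0,0,0,0,1]]'
python3 - <<'E'
from h import *
d=viewer.read_camera("wrist");W=cloud(d);save(d,"w4.png");np.save("w4.npy",W)
s=state();print(s["eef_pos"],np.degrees(s["tcp_rot"]),s["ft_force"])
m=(W[...,2]>103)&(W[...,2]<115)&(abs(W[...,0]-620)<60);P=W[m]
for y in range(-140,200,20): 
    q=P[abs(P[:,1]-y)<4]; 
    if len(q): print(y,len(q),np.percentile(q[:,0],[1,99]).round(1),np.percentile(q[:,0],[1,99]).mean().round(1),np.median(q[:,2]).round(1))
q=P[abs(P[:,0]-621)<15]; y=np.sort(q[:,1]); k=np.argsort(-np.diff(y))[:2]; print([(y[i],y[i+1]) for i in k],y.min(),y.max())
E
```

```text
t: 7.75
eef_pos: [625.9, -70.6, 256.2]
tcp_rot: [3.141, -0.002, 0.045]
ft_force: [1.0, -0.2, 0.1]
opening: 0.998
t: 8.05
eef_pos: [626.0, -51.0, 253.6]
tcp_rot: [3.141, -0.0, 0.047]
ft_force: [0.3, -1.3, 0.2]
opening: 1.002
[626.0222877  -51.55839139 253.0631652 ] [1.79992261e+02 1.86822452e-02 2.66000922e+00] [-0.26729379 -0.54330979  0.62751497]
-140 314 [598.4 654.2] 626.3 109.1
-120 329 [598.  652.9] 625.4 109.2
-100 346 [596.4 651.8] 624.1 109.2
-80 362 [595.9 651.5] 623.7 109.2
-60 381 [594.5 650.1] 622.3 109.1
-40 400 [594.  648.9] 621.5 109.2
-20 427 [592.6 648.6] 620.6 109.2
0 443 [592.3 647.5] 619.9 109.3
20 468 [590.8 646.9] 618.9 109.2
40 485 [590.6 645.7] 618.2 109.2
60 529 [589.2 645.4] 617.3 109.2
80 549 [588.9 644. ] 616.4 109.1
100 579 [587.6 643.5] 615.6 109.2
120 610 [586.3 642.2] 614.2 109.2
140 11 [626.3 642. ] 634.1 108.7
[(np.float64(-186.03365073207038), np.float64(-149.15566967471642)), (np.float64(-33.53521348952266), np.float64(-29.94124053214779))] -228.8304834823126 136.57728743245326
```

View pics/w4.png

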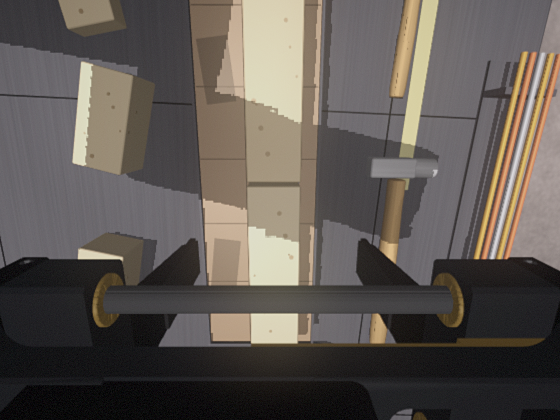

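```bash
python3 -m inch '[[0,0,5,-8,20,0,1],[0,0,8,-14,38,0,1],[0,0,8,-14,38,0,1],[0,0,8,-14,38,0,1],[0,0,8,-14,38,0,1],[0,0,8,-14,38,0,1],[0,0,8,-14,38,0,1],[0,0,8,-14,38,0,1],[0,0,8,-14,38,0,1],[0,0,8,-14,38,0,1]]'; python3 -m inch '[[0,0,8,-14,38,0,1],[0,0,7,-14,30,0,1],[0,0,0,-3,4,0,1],[0,0,0,0,0,0,1]]'
python3 - <<'E'
from h import *
d=viewer.read_camera("wrist");W=cloud(d);save(d,"w5.png")
s=state();print(s["eef_pos"],np.degrees(s["tcp_rot"]),s["ft_force"],d["position"])
print(fit(W,(461,383),(57,72)))
E
```

```text
t: 9.1
eef_pos: [492.1, 311.4, 252.5]
tcp_rot: [-3.141, 0.001, 1.395]
ft_force: [1.8, 0.7, -0.1]
opening: 1.002
t: 9.5
eef_pos: [461.2, 382.7, 252.4]
tcp_rot: [-3.141, 0.001, 1.651]
ft_force: [0.6, -0.2, -0.5]
opening: 0.999
[461.68628934 382.06767165 252.58780423] [-1.79960277e+02  3.66580947e-02  9.45424583e+01] [ 1.08157816 -0.29634797  0.98188293] [388.88132776 377.11853343 422.69701911]
[4.593e+02 3.860e+02 2.281e+02 5.710e+01 5.100e+00 6.420e+01 8.913e+03]
```

View pics/w5.png

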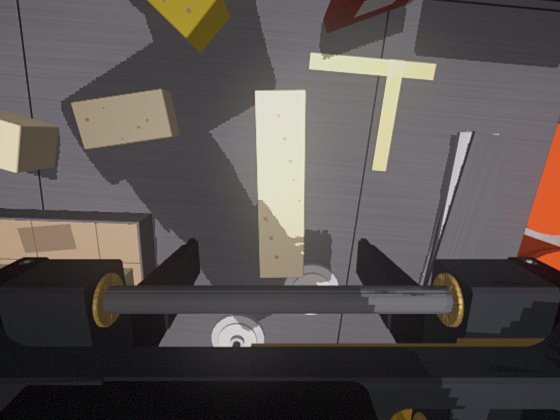

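```bash
python3 -m inch '[[0,0,0.4,-2,3.3,-45,1],[0,0,0,0,0,-50,1],[0,0,0,0,0,-50,1],[0,0,0,0,0,-40,1],[0,0,0,0,0,-30,1],[0,0,0,0,0,-12.5,1],[0,0,0,0,0,0,1],[0,0,0,0,0,0,-1],[0,0,0,0,0,0,-1],[0,0,0,0,0,0,-1]]'; python3 -m inch '[[0,0,0,0,0,0,-1],[0,0,0,0,0,0,-1],[0,0,0,0,0,0,-1]]'
```

```text
t: 10.55
eef_pos: [459.8, 386.5, 27.0]
tcp_rot: [3.14, -0.001, 1.659]
ft_force: [0.4, 0.2, -0.3]
opening: 0.803
t: 10.85
eef_pos: [459.3, 386.3, 25.9]
tcp_rot: [3.141, -0.0, 1.659]
ft_force: [-0.8, -0.8, 3.7]
opening: 0.597
```

```bash
python3 -m inch '[[0,0,0,0,0,10,-1],[0,0,0,0,0,30,-1],[0,0,0,0,0,45,-1],[0,0,0,0,0,45,-1],[0,0,-4,7,-18,35,-1],[0,0,-8,14,-36,10,-1],[0,0,-8,14,-36,0,-1],[0,0,-8,14,-36,0,-1],[0,0,-8,14,-36,0,-1],[0,0,-8,14,-36,0,-1]]'; python3 -m inch '[[0,0,-8,14,-36,0,-1],[0,0,-8,14,-36,0,-1],[0,0,-8,14,-36,0,-1],[0,0,-8,14,-36,0,-1],[0,0,-8,14,-36,0,-1],[0,0,-8,14,-36,0,-1],[0,0,-0.4,1,-4,0,-1],[0,0,0,0,0,0,-1],[0,0,0,0,0,0,-1]]'
python3 - <<'E'
from h import *
d=viewer.read_camera("wrist");W=cloud(d);save(d,"w6.png");np.save("w6.npy",W)
s=state();print(s["eef_pos"],np.degrees(s["tcp_rot"]),s["opening"],s["ft_force"])
m=(W[...,2]>225)&(W[...,2]<255);P=W[m]
for y in(-20,0,20,40,60,80): q=P[abs(P[:,1]-y)<4]; print(y,np.percentile(q[:,0],[1,99]),np.median(q[:,2])) if len(q) else 0
print(np.percentile(P[:,1],[99,99.8]))
m=(W[...,2]>103)&(W[...,2]<115)&(abs(W[...,0]-620)<60);P=W[m]
for y in(100,120,130,140,160,180): q=P[abs(P[:,1]-y)<4]; print(y,np.percentile(q[:,0],[1,99]),np.median(q[:,2])) if len(q) else 0
E
```

```text
t: 11.85
eef_pos: [536.1, 186.7, 200.7]
tcp_rot: [-3.141, 0.0, 0.885]
ft_force: [0.5, 0.5, -5.4]
opening: 0.597
t: 12.75
eef_pos: [620.6, -30.9, 200.4]
tcp_rot: [-3.141, 0.001, 0.048]
ft_force: [-0.2, 0.2, -5.4]
opening: 0.6
[620.68402744 -30.65526392 200.57966058] [-1.79981343e+02  3.07413480e-02  2.78019656e+00] 0.598910565337581 [ 0.31475367  0.10125738 -4.53911211]
-20 [583.16251944 658.35324515] 238.83722135196425
0 [592.17917915 647.36218162] 238.6723218720891
20 [591.16849415 646.42167529] 238.70896011163723
40 [590.28464469 645.56050986] 238.72911413664866
60 [589.2948902 644.6003121] 238.74006840376262
80 [588.46765826 643.55707239] 238.6843667409193
[82.63696261 83.87592378]
120 [586.58288633 620.65562045] 109.37013031791676
130 [585.97630065 641.86853374] 109.1475713309959
140 [598.6779859  641.60408172] 108.94293194532247
```

```bash
python3 -m inch '[[0,0,0,0.3,-1.8,-10,-1],[0,0,0,0,0,-20,-1],[0,0,0,0,0,-18,-1],[0,0,0,0,0,-10,-1],[0,0,0,0,0,-3,-1],[0,0,0,0,0,0,-1],[0,0,0,0,0,-2,-1],[0,0,0,0,0,-1.2,-1],[0,0,0,0,0,-0.8,-1],[0,0,0,0,0,0,-1]]'; python3 -c "
from h import *
s=state();print(s['eef_pos'],np.degrees(s['tcp_rot']),s['ft_force'])
d=viewer.read_camera('wrist');W=cloud(d);np.save('w7.npy',W)
m=(W[...,2]>165)&(W[...,2]<185);P=W[m]
for y in(0,20,40,60,75): q=P[abs(P[:,1]-y)<4]; print(y,np.percentile(q[:,0],[1,99]),np.median(q[:,2])) if len(q) else 0
print(np.percentile(P[:,1],[99,99.8]))
"
```

```text
t: 13.8
eef_pos: [621.6, -33.6, 135.7]
tcp_rot: [3.142, -0.0, 0.046]
ft_force: [-0.5, -0.4, -4.6]
opening: 0.595
[621.57562373 -33.60794538 135.69308334] [ 1.79995216e+02 -2.18528565e-02  2.65926278e+00] [-0.5141703  -0.44473037 -4.62135769]
0 [592.99466084 648.2148437 ] 173.9190685283871
20 [592.04240079 647.2564883 ] 173.91245093461015
40 [591.06569803 646.34956625] 173.95105396832355
60 [590.19370477 645.50474435] 173.91824175065116
75 [589.49361446 644.73004703] 173.93757791155656
[80.02306074 81.23611524]
```

```bash
python3 -m inch '[[0,0,0,-0.6,0.6,0,-1],[0,0,0,0,0,0,-1],[0,0,0,0,0,-0.6,-1],[0,0,0,0,0,-0.5,-1],[0,0,0,0,0,0,-1]]'; python3 -c "
from h import *
s=state();print(s['eef_pos'],np.degrees(s['tcp_rot']),s['ft_force'])"
```

```text
t: 14.35
eef_pos: [621.0, -32.9, 134.9]
tcp_rot: [3.141, -0.001, 0.046]
ft_force: [-2.4, 0.1, 2.6]
opening: 0.598
[621.00872876 -32.94265081 134.94157678] [ 1.79993913e+02 -3.05467390e-02  2.66252311e+00] [-2.37017478  0.08814182  2.58693025]
```

```bash
python3 -m inch '[[0,0,0,0,0,0,-0.1],[0,0,0,0,0,0,0.3],[0,0,0,0,0,0,0.5],[0,0,0,0,0,0,0.8],[0,0,0,0,0,0,0.8],[0,0,0,0,0,15,0.8],[0,0,0,0,0,45,1],[0,0,0,0,0,45,1],[0,0,0,0,0,20,1],[0,0,0,0,0,0,1]]'
python3 -m inch '[[0,0,0,0,0,0,1],[0,0,0,0,0,0,1]]'
python3 - <<'E'
from h import *
d=viewer.read_camera("wrist");W=cloud(d);save(d,"w8.png");np.save("w8.npy",W)
s=state();print(s["eef_pos"],np.degrees(s["tcp_rot"]))
for z0 in (109,173):
    m=(abs(W[...,2]-z0)<6)&(abs(W[...,0]-620)<60);P=W[m]
    for y in range(-40,200,20): 
        q=P[abs(P[:,1]-y)<4]
        if len(q)>40: print(z0,y,len(q),np.percentile(q[:,0],[1,99]).round(1),np.percentile(q[:,0],[1,99]).mean().round(1),np.median(q[:,2]).round(1))
    print(np.percentile(P[:,1],[.2,99.8]))
E
python3 -m inch '[[0,0,-2,-25,7,0,1],[0,0,-3,-43,12,-10,1],[0,0,-3,-43,12,-20,1],[0,0,-3,-43,12,-10,1],[0,0,-2,-42,11,0,1],[0,0,0,0,0,0,1],[0,0,0,0,0,0,1]]'
python3 - <<'E'
from h import *
d=viewer.read_camera("wrist");W=cloud(d);save(d,"w9.png");np.save("w9.npy",W)
s=state();print(s["eef_pos"],np.degrees(s["tcp_rot"]))
print(fit(W,(425,21),(57,72),100))
E
```

```text
t: 15.35
eef_pos: [621.9, -33.1, 262.8]
tcp_rot: [3.14, -0.006, 0.046]
ft_force: [-0.1, -0.0, -0.1]
opening: 0.996
t: 15.55
eef_pos: [620.4, -32.9, 257.9]
tcp_rot: [-3.141, 0.002, 0.046]
ft_force: [-0.1, 0.2, -0.4]
opening: 0.999
[620.51512869 -32.93777448 257.88082196] [-1.79972242e+02  1.31327424e-01  2.65601217e+00]
109 100 535 [587.3 643.2] 615.3 109.2
109 120 565 [587.  642.8] 614.9 109.2
109 140 601 [585.6 641.3] 613.5 109.2
[-212.64237911  156.14682071]
173 -40 569 [594.3 649.7] 622.0 173.1
173 -20 599 [593.2 649.2] 621.2 173.1
173 0 627 [591.9 647.6] 619.8 173.2
173 20 666 [591.6 647.1] 619.3 173.2
173 40 707 [590.5 646.3] 618.4 173.1
173 60 759 [589.4 644.8] 617.1 173.1
173 80 593 [589.  644.2] 616.6 173.0
[-144.29554959   82.29517513]
t: 16.3
eef_pos: [424.8, 21.2, 219.3]
tcp_rot: [3.142, -0.0, -0.18]
ft_force: [0.5, -0.0, 0.8]
opening: 1.001
[425.613322    20.92462406 219.34556404] [ 1.79997966e+02 -2.87581007e-02 -1.03141621e+01]
[ 422.7   23.5  114.    57.1   77.8   64.1 5277. ]
```

View pics/w9.png

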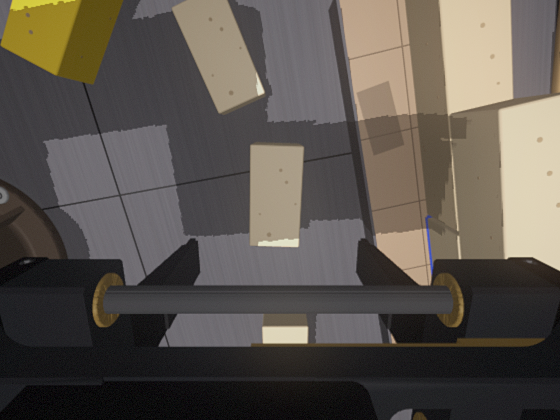

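```bash
python3 -m inch '[[0,0,-1.9,-2.1,2.6,-40,1],[0,0,0,0,0,-50,1],[0,0,0,0,0,-50,1],[0,0,0,0,0,-34,1],[0,0,0,0,0,-14,1],[0,0,0,0,0,-6,1],[0,0,0,0,0,0,1],[0,0,0,0,0,0,-1],[0,0,0,0,0,0,-1],[0,0,0,0,0,0,-1]]'; python3 -m inch '[[0,0,0,0,0,0,-1],[0,0,0,0,0,0,-1],[0,0,0,0,0,0,-1]]'
```

```text
t: 17.35
eef_pos: [423.3, 23.6, 26.2]
tcp_rot: [-3.141, -0.002, -0.214]
ft_force: [0.1, 1.1, -0.3]
opening: 0.804
t: 17.65
eef_pos: [422.9, 23.7, 25.7]
tcp_rot: [-3.142, -0.0, -0.214]
ft_force: [-0.9, 0.5, 6.2]
opening: 0.597
```

```bash
python3 -m inch '[[0,0,0,0,0,10,-1],[0,0,0,0,0,30,-1],[0,0,0,0,0,45,-1],[0,0,0,0,0,45,-1],[0,0,0,5,3,45,-1],[0,0,3,35,22,35,-1],[0,0,3,40,25,0,-1],[0,0,3,40,25,0,-1],[0,0,3,40,25,0,-1],[0,0,2.9,30,20,0,-1]]'; python3 -m inch '[[0,0,0,0,0,-10,-1],[0,0,0,0,0,0,-1],[0,0,0,0,0,0,-1]]'
cat > m.py <<'E'
from h import *
import sys
zt,ys=float(sys.argv[1]),[float(v) for v in sys.argv[2].split(",")]
d=viewer.read_camera("wrist");W=cloud(d);np.save("wl.npy",W);save(d,sys.argv[3])
s=state();print(s["eef_pos"],np.degrees(s["tcp_rot"]),s["opening"],s["ft_force"])
for z0 in (zt,173,109):
    m=(abs(W[...,2]-z0)<7)&(abs(W[...,0]-620)<60);P=W[m]
    for y in ys:
        q=P[abs(P[:,1]-y)<3]
        if len(q)>40: print(z0,y,np.percentile(q[:,0],[1,99]).round(1),np.percentile(q[:,0],[1,99]).mean().round(1),"line",round(621.1-(y+31.6)*.0463,1),np.median(q[:,2]).round(1))
    q=P[abs(P[:,0]-618)<12]; y=np.sort(q[:,1]); 
    if len(y): k=np.argsort(-np.diff(y))[:2]; print(z0,"gaps",[(y[i].round(1),y[i+1].round(1)) for i in k],"ends",y[0].round(1),np.percentile(y,99.8).round(1),y[-1].round(1))
E
python3 m.py 264 150,160,170,180,190,200,220,240 w10.png
```

```text
t: 18.65
eef_pos: [611.5, 143.4, 233.0]
tcp_rot: [-3.142, 0.0, 0.049]
ft_force: [-0.0, -0.7, -2.9]
opening: 0.6
t: 18.95
eef_pos: [609.1, 141.5, 222.8]
tcp_rot: [3.141, 0.001, 0.046]
ft_force: [0.1, 0.1, -2.8]
opening: 0.599
[609.35399768 141.40782586 223.23277541] [1.79993478e+02 2.14462916e-02 2.61725406e+00] 0.5974728715742701 [ 0.93432965 -0.16368236 -2.20599729]
264.0 150.0 [572.  638.4] 605.2 line 612.7 261.3
264.0 160.0 [581.4 636.5] 608.9 line 612.2 261.2
264.0 170.0 [580.8 636.1] 608.5 line 611.8 261.2
264.0 180.0 [580.5 635.7] 608.1 line 611.3 261.2
264.0 190.0 [580.1 635.3] 607.7 line 610.8 261.2
264.0 200.0 [584.8 635.1] 610.0 line 610.4 260.1
264.0 gaps [(np.float64(128.6), np.float64(143.3)), (np.float64(110.0), np.float64(110.3))] ends 110.0 198.8 199.1
109 190.0 [582.8 638.4] 610.6 line 610.8 109.1
109 200.0 [602.6 638.3] 620.4 line 610.4 107.7
109 gaps [(np.float64(192.6), np.float64(192.8)), (np.float64(193.1), np.float64(193.2))] ends 189.9 198.2 198.2
```

```bash
python3 -m inch '[[0,0,0,3.2,0.5,0,-1],[0,0,0,0,0,-20,-1],[0,0,0,0,0,-30,-1],[0,0,0,0,0,-22,-1],[0,0,0,0,0,-9,-1],[0,0,0,0,0,-4,-1],[0,0,0,0,0,0,-1],[0,0,0,0,0,0,-1]]'; python3 m.py 176 150,160,170,180,190 w11.png
```

```text
t: 19.8
eef_pos: [613.9, 142.5, 138.9]
tcp_rot: [-3.141, -0.002, 0.046]
ft_force: [0.1, -0.1, -3.5]
opening: 0.594
[613.80926638 142.48073325 138.90671799] [-1.79992294e+02 -1.05785229e-01  2.65866880e+00] 0.5968199590493226 [-0.46476037 -1.23558695 -1.89369989]
176.0 150.0 [577.1 642.6] 609.8 line 612.7 177.4
176.0 160.0 [586.2 641.2] 613.7 line 612.2 177.4
176.0 170.0 [585.5 640.7] 613.1 line 611.8 177.3
176.0 180.0 [585.1 640.4] 612.7 line 611.3 177.3
176.0 190.0 [584.8 639.9] 612.3 line 610.8 177.3
176.0 gaps [(np.float64(129.7), np.float64(144.0)), (np.float64(110.6), np.float64(110.8))] ends 110.6 199.7 200.0
173 150.0 [577.3 642.5] 609.9 line 612.7 177.3
173 160.0 [586.2 641.2] 613.7 line 612.2 177.4
173 170.0 [585.5 640.7] 613.1 line 611.8 177.3
173 180.0 [585.1 640.4] 612.7 line 611.3 177.3
173 190.0 [584.8 639.9] 612.3 line 610.8 177.3
173 gaps [(np.float64(129.7), np.float64(144.0)), (np.float64(110.6), np.float64(110.8))] ends 110.6 199.7 200.0
```

```bash
python3 -m inch '[[0,0,0,-0.7,-0.9,0,-1],[0,0,0,-0.7,-0.9,0,-1],[0,0,0,0,0,-1.5,-1],[0,0,0,0,0,-1.2,-1],[0,0,0,0,0,-0.8,-1],[0,0,0,0,0,-0.7,-1],[0,0,0,0,0,0,-1]]'; python3 m.py 173 160,170,180,190 w12.png
```

```text
t: 20.55
eef_pos: [612.0, 140.6, 134.7]
tcp_rot: [3.142, -0.001, 0.046]
ft_force: [-4.6, -1.9, 8.3]
opening: 0.6
[611.95828773 140.64186487 134.70328069] [-1.79999691e+02 -3.93978735e-02  2.66032068e+00] 0.59855920970771 [-2.90337355 -0.98439616  9.46391661]
173.0 160.0 [584.1 639.3] 611.7 line 612.2 173.2
173.0 170.0 [583.6 638.8] 611.2 line 611.8 173.1
173.0 180.0 [583.2 638.4] 610.8 line 611.3 173.2
173.0 190.0 [582.8 638. ] 610.4 line 610.8 173.1
173.0 gaps [(np.float64(127.7), np.float64(142.2)), (np.float64(142.2), np.float64(142.4))] ends 109.1 197.9 198.3
173 160.0 [584.1 639.3] 611.7 line 612.2 173.2
173 170.0 [583.6 638.8] 611.2 line 611.8 173.1
173 180.0 [583.2 638.4] 610.8 line 611.3 173.2
173 190.0 [582.8 638. ] 610.4 line 610.8 173.1
173 gaps [(np.float64(127.7), np.float64(142.2)), (np.float64(142.2), np.float64(142.4))] ends 109.1 197.9 198.3
109 gaps [(np.float64(197.0), np.float64(197.1)), (np.float64(196.7), np.float64(196.8))] ends 196.7 198.3 198.3
```

```bash
python3 -m inch '[[0,0,0,0,0,0,-0.1],[0,0,0,0,0,0,0.3],[0,0,0,0,0,0,0.5],[0,0,0,0,0,0,0.8],[0,0,0,0,0,0,0.8],[0,0,0,0,0,15,0.8],[0,0,0,0,0,45,1],[0,0,0,0,0,45,1],[0,0,0,0,0,20,1],[0,0,0,-10,-15,0,1]]'
python3 -m inch '[[0,0,-2,-25,-40,0,1],[0,0,-2,-25,-40,0,1],[0,0,-2,-25,-40,0,1],[0,0,-2,-25,-40,0,1],[0,0,-2,-25,-40,0,1],[0,0,-2,-25,-40,0,1],[0,0,-0.7,-25,-40,-20,1],[0,0,0,-25,-40,-15,1],[0,0,0,-5,-2,0,1],[0,0,0,0,0,0,1]]'
python3 - <<'E'
from h import *
d=viewer.read_camera("wrist");W=cloud(d);save(d,"w13.png");C=d["color"]
s=state();print(s["eef_pos"],np.degrees(s["tcp_rot"]))
f=fit(W,(396,-196),(57,72),100);print(f)
m=(abs(W[...,2]-64)<4)&(np.hypot(W[...,0]-f[0],W[...,1]-f[1])<30);print(np.median(C[m],0))
E
```

```text
t: 21.6
eef_pos: [603.4, 126.6, 261.8]
tcp_rot: [-3.141, -0.006, 0.048]
ft_force: [-0.1, -0.4, -1.8]
opening: 0.998
t: 22.6
eef_pos: [396.9, -196.1, 224.0]
tcp_rot: [-3.141, 0.0, -0.178]
ft_force: [1.2, -0.6, 0.6]
opening: 1.0
[ 397.71764674 -195.44065168  224.3126055 ] [-1.79998846e+02 -3.11251605e-02 -1.01133340e+01]
[ 395.1 -194.5  114.6   57.1   80.1   64.2 5117. ]
[172. 160. 138.]
```

Cream in colour and the right size. Grasp: dx -2, dy +1.4, dz -199.

```bash
python3 -m inch '[[0,0,0.1,-2,1.4,-40,1],[0,0,0,0,0,-50,1],[0,0,0,0,0,-50,1],[0,0,0,0,0,-38,1],[0,0,0,0,0,-15,1],[0,0,0,0,0,-6,1],[0,0,0,0,0,0,1],[0,0,0,0,0,0,-1],[0,0,0,0,0,0,-1],[0,0,0,0,0,0,-1]]'; python3 -m inch '[[0,0,0,0,0,0,-1],[0,0,0,0,0,0,-1],[0,0,0,0,0,0,-1]]'
```

```text
t: 23.65
eef_pos: [396.0, -194.2, 25.9]
tcp_rot: [3.141, -0.002, -0.173]
ft_force: [-0.2, 0.4, 0.7]
opening: 0.798
t: 23.95
eef_pos: [395.5, -194.0, 25.2]
tcp_rot: [3.142, -0.0, -0.174]
ft_force: [-1.1, 1.0, 5.2]
opening: 0.596
```

```bash
python3 -m inch '[[0,0,0,0,0,10,-1],[0,0,0,0,0,30,-1],[0,0,0,0,0,45,-1],[0,0,0,0,0,45,-1],[0,0,0,10,0,45,-1],[0,0,3,40,-3,25,-1],[0,0,3,45,-3,0,-1],[0,0,3,45,-3,0,-1],[0,0,3,45,-3,0,-1],[0,0,0.6,35,-1,0,-1]]'; python3 -m inch '[[0,0,0,13.5,0,-5,-1],[0,0,0,0,0,-30,-1],[0,0,0,0,0,-30,-1],[0,0,0,0,0,-15,-1],[0,0,0,0,0,-5,-1],[0,0,0,0,0,0,-1],[0,0,0,0,0,0,-1]]'
python3 m.py 178 -200,-190,-180,-170,-160,-140,-130 w14.png
```

```text
t: 24.95
eef_pos: [617.3, -206.8, 225.3]
tcp_rot: [-3.141, 0.0, 0.049]
ft_force: [-1.0, -0.3, -2.8]
opening: 0.599
t: 25.65
eef_pos: [629.4, -207.3, 141.5]
tcp_rot: [3.141, -0.002, 0.046]
ft_force: [-0.3, 0.2, -1.9]
opening: 0.599
[ 629.48835915 -207.26970955  141.56441614] [ 1.79944448e+02 -1.14217207e-01  2.65442198e+00] 0.597380776303652 [-0.16998884 -0.79070246 -1.87545427]
178.0 -200.0 [592.6 658.1] 625.3 line 628.9 180.3
178.0 -190.0 [601.5 656.9] 629.2 line 628.4 180.3
178.0 -180.0 [601.1 656.4] 628.8 line 628.0 180.3
178.0 -170.0 [600.7 655.9] 628.3 line 627.5 180.3
178.0 -160.0 [600.4 655.6] 628.0 line 627.0 180.3
178.0 -140.0 [599.2 654.3] 626.7 line 626.1 173.1
178.0 -130.0 [598.8 654. ] 626.4 line 625.7 173.1
178.0 gaps [(np.float64(-220.7), np.float64(-206.3)), (np.float64(-150.3), np.float64(-146.5))] ends -239.6 -84.2 -83.5
173 -200.0 [592.4 658. ] 625.2 line 628.9 179.6
173 -190.0 [600.9 657.2] 629.0 line 628.4 179.7
173 -180.0 [600.5 656.9] 628.7 line 628.0 179.7
173 -170.0 [600.2 656.5] 628.4 line 627.5 179.6
173 -160.0 [599.9 656.1] 628.0 line 627.0 179.7
173 -140.0 [599.2 654.5] 626.8 line 626.1 173.1
173 -130.0 [598.7 654. ] 626.4 line 625.7 173.1
173 gaps [(np.float64(-221.3), np.float64(-206.3)), (np.float64(-150.3), np.float64(-146.5))] ends -239.6 -84.1 -83.5
```

```bash
python3 -m inch '[[0,0,0,-0.3,1,-1.5,-1],[0,0,0,-0.2,1,-2,-1],[0,0,0,0,0,0,-1],[0,0,0,0,0,-1.5,-1],[0,0,0,0,0,-1,-1],[0,0,0,0,0,-0.8,-1],[0,0,0,0,0,-0.6,-1],[0,0,0,0,0,0,-1]]'; python3 m.py 173 -190,-170,-160,-140,-130 w15.png | head -8
```

```text
t: 26.5
eef_pos: [628.6, -205.0, 134.3]
tcp_rot: [3.141, -0.001, 0.047]
ft_force: [-4.0, 0.9, 11.4]
opening: 0.598
[ 628.60902197 -205.01770221  134.28052288] [ 1.79969755e+02 -5.32108972e-02  2.66672643e+00] 0.5986465201290241 [-3.43944518  2.35552591 11.89894348]
173.0 -190.0 [601.2 665.7] 633.5 line 628.4 173.2
173.0 -170.0 [600.  655.2] 627.6 line 627.5 173.2
173.0 -160.0 [599.6 654.7] 627.2 line 627.0 173.1
173.0 -140.0 [599.3 654.5] 626.9 line 626.1 173.1
173.0 -130.0 [598.8 654. ] 626.4 line 625.7 173.2
173.0 gaps [(np.float64(-218.2), np.float64(-203.7)), (np.float64(-148.0), np.float64(-146.2))] ends -237.5 -84.4 -83.8
173 -190.0 [601.2 665.7] 633.5 line 628.4 173.2
```

Gap 1.8 mm, in line to about 0.5 mm, and in contact. I release, back off to a clear spot and check.

```bash
python3 -m inch '[[0,0,0,0,0,0,-0.1],[0,0,0,0,0,0,0.3],[0,0,0,0,0,0,0.5],[0,0,0,0,0,0,0.8],[0,0,0,0,0,0,0.8],[0,0,0,0,0,15,0.8],[0,0,0,0,0,45,1],[0,0,0,0,0,45,1],[0,0,0,0,0,45,1],[0,0,0,0,0,45,1]]'
python3 -m inch '[[0,0,0,-5,40,20,1],[0,0,0,0,40,20,1],[0,0,0,0,40,0,1],[0,0,0,0,20,0,1],[0,0,0,0,0,0,1],[0,0,0,0,0,0,1]]'
python3 m.py 173 -180,-160,-140,-120,-80,-40,0,40,70,100,140,180 w16.png | grep -v "^173 "
python3 -m inch '[[0,0,0,-30,-30,0,1],[0,0,0,-40,-30,0,1],[0,0,0,-45,-20,0,1],[0,0,0,-45,-20,0,1],[0,0,0,-30,-40,0,1],[0,0,0,-10,-30,0,1],[0,0,0,0,-40,0,1],[0,0,0,0,-40,0,1],[0,0,0,0,-40,0,1],[0,0,0,0,0,0,1]]'
python3 - <<'E'
from h import *
d=viewer.read_camera("scene");W=cloud(d);np.save("sf.npy",W)
L=np.load("scene.npy")
for n,p,zr in [("split",(393,182),(26,40)),("yel",(224,-284),(56,72)),("yel",(246,244),(56,72)),("red",(252,-461),(56,72))]: 
    try: print(n,fit(L,p,zr),fit(W,p,zr))
    except Exception as e: print(n,e)
cv2.imwrite("pics/sf.png",cv2.resize(d["color"][100:330,130:430,::-1],(780,598),interpolation=cv2.INTER_CUBIC))
E
```

```text
t: 27.55
eef_pos: [628.1, -204.8, 330.9]
tcp_rot: [3.141, -0.001, 0.046]
ft_force: [1.0, -0.4, 0.3]
opening: 0.999
t: 28.15
eef_pos: [623.4, -65.0, 368.5]
tcp_rot: [3.141, -0.001, 0.047]
ft_force: [-0.6, -0.6, -0.3]
opening: 1.001
[623.49422809 -65.60292382 368.15018452] [ 1.79979293e+02 -3.19403306e-02  2.65169214e+00] 1.005209241209399 [ 1.08152569  0.12112762 -0.22980515]
173.0 -180.0 [599.7 655.4] 627.6 line 628.0 173.1
173.0 -160.0 [599.2 654.2] 626.7 line 627.0 173.0
173.0 -140.0 [598.7 654.2] 626.4 line 626.1 173.1
173.0 -120.0 [598.2 652.8] 625.5 line 625.2 173.1
173.0 -80.0 [595.9 651.6] 623.7 line 623.3 173.1
173.0 -40.0 [593.6 650.3] 622.0 line 621.5 173.2
173.0 0.0 [592.7 647.6] 620.2 line 619.6 173.2
173.0 40.0 [590.6 646.2] 618.4 line 617.8 173.2
173.0 70.0 [588.6 645.2] 616.9 line 616.4 173.1
173.0 100.0 [587.  642.1] 614.5 line 615.0 173.2
173.0 140.0 [585.8 640.6] 613.2 line 613.2 173.1
173.0 gaps [(np.float64(-234.1), np.float64(-190.8)), (np.float64(-147.7), np.float64(-146.1))] ends -261.4 139.5 141.0
t: 29.2
eef_pos: [422.3, -359.8, 366.7]
tcp_rot: [-3.141, 0.001, 0.042]
ft_force: [-0.2, -0.6, 0.1]
opening: 0.999
split [393.3 181.6 120.   57.6 -77.1  31.8 400. ] [393.2 182.4 118.2  58.4 -76.6  31.6 410. ]
yel [ 224.4 -284.4  117.    56.7   -7.8   63.5  595. ] [ 223.1 -284.6  121.5   56.1   -7.4   63.3  607. ]
yel [246.5 243.9 114.8  63.9  51.4  63.4 374. ] [246.5 244.1 114.5  61.3  52.7  63.  373. ]
red [ 252.1 -461.5  116.5   60.3   29.5   63.3  765. ] [ 253.3 -461.3  114.9   62.2   31.7   63.2  764. ]
```

View pics/sf.png

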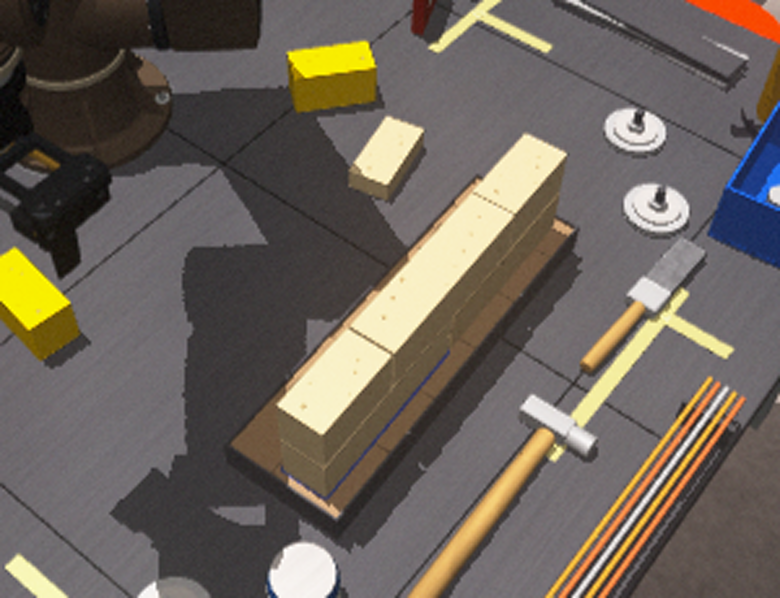

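View pics/w16.png

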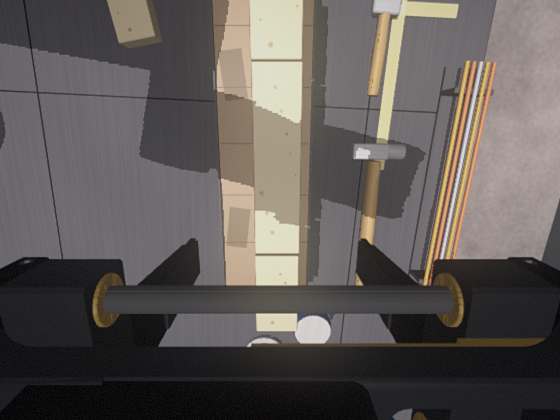

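The scene crop shows the closed two-course wall from (278,400) to (565,150), with small joints at (370,340) and (495,203). Every bystander in view is undisturbed. The top view shows the top course in line with thin joints at (276,255) and (276,60).

```bash
python3 -c "
from cell import ticket,state
print(state()['t'],ticket.job_done())"
```

```text
the job is handed in; nothing more can be done
29.25 None
```

The wall is finished and the job was handed in at 29 s, with the gripper open and clear of the bricks. I laid the full brick in the chalked place, then the second full brick over the bottom joint, then a cream half at the left end and one at the right.

| Check | Result |
|---|---|
| Bottom joint | about 3.6 mm, 0.6 mm wider than the 3 mm given |
| Second-course joint, right | about 1.7 mm, measured |
| Second-course joint, left | about 1.8 mm, worked out from the two brick ends; the camera showed it closed but did not measure it |
| Faces in line | bottom bricks in line within about 0.5 mm; second course within about 0.6 mm of the line of the bottom course; the two halves sit about 0.5–1 mm nearer the robot than the full brick |
| Ends flush | left agrees within about 0.5 mm, measured; right reads −261.4 mm against a calculated −261.5 mm |
| Set-down force | about 7 to 14 N each |

- **Laid brick:** its end face read the same before and after I placed its neighbour. I did not measure it again after the second course went on.
- **Other things on the bench:** the split and the red and yellow look-alikes measured unmoved, within the scene camera's 1–2 mm of noise. The hammer, brush and left flanges I checked only by eye in the last picture, where they look undisturbed. The tin was only partly in view, and the right flange barely.

No check failed. The calibration is only good to about 2 mm, so the figures that compare bricks in the same picture are the more reliable ones.

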